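# Half-draw the spindle of a revolving paint stand for oiling

### The arm

A 6-joint arm with a two-finger parallel gripper is mounted at the origin on the work surface. World frame = base frame: x ahead of the robot, y to its left, z up, the work surface at z = 0. Lengths are in mm, angles in degrees, forces in N, time in s.
With the tool pointing down it reaches from about 300 to 850 mm from the base axis. Payload 4.2 kg.
Tool frame: the origin (TCP) lies between the finger pads; the fingertips stand 8 mm ahead of it and the grasp point (between the pads) lies 11 mm behind it; x points along the fingers, y is the direction in which the jaws open and shut, and the axes are right-handed (so a half turn about x gives the same grasp; the last joint's range is limited). The gripper opens to 91 mm and grips with 3 to 60 N. Pads are 32 mm wide; open, the fingers measure 118 mm over their backs; the gripper's body (76 mm by 178 mm) begins 60 mm behind the grasp point.
Start: joints at [67.724, 18.312, 89.639, -0, 72.044, -1.146], TCP at [207.288, 536.352, 221.976] pointing down, gripper open.
Joint ranges: [-177.97, 177.97], [-48.28, 115.42], [12.27, 149.76], [-77.06, 257.06], [2.81, 150.46], [-146.56, 146.56]. Speed limits (degrees/s): [147.25, 147.25, 180, 180, 180, 180].

### API

Orientations are given as [roll, pitch, yaw] about the fixed x, y, z axes, in that order (R = Rz(yaw) Ry(pitch) Rx(roll)).
In Python, from workcell import env gives the robot as it stands.
- The arm moves only by the tool arm_command, never from a script. Its arguments are lists of equal length, an entry for each row: "slide": the shift along the tool's x, y, z in cm, a list of three; "turn": the turn, a rotation vector about the tool's x, y, z in rad, a list of three; "grip": the closure in counts, from 0 (fully open) to 255 (shut). A call has 1 to 20 rows; each row is the pose to reach, as a shift and turn from the pose commanded when the call began, along the tool's axes at that moment; what a row does not reach only later rows make up. A row lasts 1/12 s, in which the tool goes at most 41.7 mm and 7.16 degrees, less where a joint would pass 70% of its speed; a pose out of reach is approached as far as the arm can. A call with a gripper value outside its range is refused whole. The fingers move at their own pace and stop on an object; "newtons" is the grip in N (left out, the last holds). Time passes only in rows, so rows that repeat a pose let the fingers close. It gives the time, the measured TCP pose, the force and the opening at its end, in the units of the state.
- env.state(): the state, without advancing time (a new reading comes with each control period).
- env.grab_frame(name): name is "scene" or "side" or "wrist"; returns (picture, depth): 420x560x3 uint8, red, green, blue; 420x560 float32, mm along the optical axis (not along the pixel's ray), 0 where there is no reading.
- env.calibration(name): a dict with "K" (3x3 intrinsics, pixels), "camera_from_world" (4x4, takes a point from world to camera coordinates); the wrist camera has in their place "T_tool_cam" (4x4, takes a point from camera to tool coordinates, whose origin is the TCP and whose axes are the tool frame's). Camera axes: x right, y up, looking along -z (the intrinsics and any distortion apply to the point x, -y, -z); pixel columns grow to the right and rows downward; lengths in mm; the calibration is good to about 2 mm. A picture is of the moment at which its call begins: read the wrist's pose just before it. calibration takes no time and is no camera call.
- env.job_done(): hands the job in, once; it reports no verdict.
Trained networks look in the newest picture that a camera, given by its name, has taken for a name from the list of things; names that differ only in an ending like _2 or _b are one class to them, and where a whole thing is asked for, a point or a joint stands for the part that bears it (a point fixed in the world has none). Each returns a list of dicts, best first, with "p" (0 to 1); they miss things now and then, are a little off and sometimes report something else, mostly with a low value. They report only what shows in the picture. A call takes as long as a camera call.
- env.search_frame(camera, label): "point" ([x, y, z] in mm, in world coordinates, good to about 4 mm: the middle of the surface that is visible of it).
The state is a dict: "time_s": time; "qpos": joint angles; "qvel": joint speeds; "effort": joint torques, N m; "ee_pos": TCP position; "ee_rot": TCP orientation; "force": force on the tool from outside, world axes, zero at the start; "torque": the same for the moment, N m; "gripper_width": finger opening in mm.
Only numpy, scipy, OpenCV 4.12 (cv2) and the standard library are available. Lean on these libraries where they do the work, as an engineer would, in place of code of your own. Each camera call takes 0.05 s, during which the arm holds its last target.

### The job

The spindle of the revolving paint stand needs wiping and oiling. Lift the paint jar off the stand's round deck and set it down upright in the empty compartment of the wooden tray, leaving everything else on the table as it is. Then take the knob in the middle of the deck and draw the deck straight up, without forcing it sideways, until about half of its spindle (4 to 5 cm) is out of the sleeve, never all of it, and finish there: your program ends while the gripper still holds the deck up, steady and level, so that I can get at the spindle.

Things in the scene. Friction and masses are not known exactly. Their poses are not given: they have to be found in the camera images.
- stand: the fixed lower part of the revolving paint stand: a dark iron foot, 150 mm across and 12 mm thick, carrying an upright steel sleeve (40 mm outside) whose rim is 110 mm above the table. It does not move. Its origin is on the table on the sleeve's axis, z up.
- sleeve_mouth (a point): the centre of the sleeve's open top rim, 110 mm above the table. Bore 21.6 mm across and 95 mm deep, vertical; about 0.8 mm of play round the spindle, which rests on its rounded foot, is not locked or sprung, and rubs and binds when pushed aside.
- deck: the loose, free-turning part of the stand (0.4 to 0.8 kg): a plywood disc 220 mm across, 12 mm thick, with a knob on top in the middle and a steel spindle below (20 mm thick, 97 mm long, under a hub 60 mm across, 8 mm thick) standing in the sleeve. Origin: centre of its top face, 132 mm above the table when fully down; z up. It spins at a touch, leans 1 to 2 degrees, slides out upward.
- knob (a point): the middle of the grip of the dark wooden knob at the deck's centre: an upright cylinder 34 mm across and 32 mm tall on a thin stem. This point is 29 mm above the deck's top face, on its axis, and 51 mm above the sleeve's rim when the deck is fully down; the knob's top is 45 mm above the deck.
- jar_mid (a point): the paint jar that stands on the deck, about 75 mm from the knob's centre in any direction: a closed white plastic jar, 48 mm across and 62 mm tall, 0.1 to 0.2 kg. The point is its centre, 31 mm above its foot; z up along the jar.
- tray: a fixed shallow wooden tray, 260 mm long along its own x, 134 mm wide, walls 24 mm high and 6 mm thick, floor 6 mm thick, with a partition across the middle, its top 21 mm above the table, making two equal compartments of about 121 x 122 mm. Origin: on the table under its centre. The compartment on its +x side holds two jars, the one on its -x side is empty.
- tray_free (a point): the middle of the floor of the tray's empty compartment, 6 mm above the table, 64 mm from the tray's centre; axes as the tray's.
- jar_b: a jar like the other, standing in the tray's full compartment; to be left alone. Origin under its foot.
- jar_c: a second jar like it in the tray's full compartment; to be left alone. Origin under its foot.
- knife: a painter's knife, about 200 mm long with an 18 mm thick wooden handle, lying flat on the table between the stand and the tray; to be left alone.
- tape: a roll of tape, 76 mm across and 24 mm high, lying flat on the table; to be left alone.
- medium: a white bottle, 54 mm across and 150 mm tall, standing at the back of the table; to be left alone. Origin under its foot.
- tumbler: an empty clear tumbler, 72 mm across and 100 mm tall, at the back of the table; to be left alone. Origin under its foot.
- brushpot: a metal pot, 80 mm across and 110 mm tall, with brushes up to 230 mm high, at the back of the table; to be left alone. Origin under its foot.

How it is judged:
By the outcome, as a careful person would: the job done as asked, in the order asked, and still so for the second after the job is handed in, while the arm keeps its last pose, push and grip.
It also fails if it takes over 51 s, if anything falls off the work surface, if the arm or the gripper's body presses on something with over 40 N, if the wrist force passes 120 N, or if a joint passes its speed limit or range.

## Working session

There is one attempt and no reset: what is moved stays moved. The work goes in short steps, Python scripts to look and compute and a tool call to move; the robot and the scene stay as the last step left them, time stands still between calls to the robot, and variables do not carry over. Pictures are saved under pics/ and viewed, and the job is handed in when it is done.

Besides the shell and the picture viewer there is one more tool, called after "Call:" as a command line: name --argument value ..., lists and objects as JSON in quotes. arm_command: Moves the arm, as the interface text tells. Its arguments: {"type":"object","properties":{"slide":{"type":"array","items":{"type":"array","items":{"type":"number"}}},"turn":{"type":"array","items":{"type":"array","items":{"type":"number"}}},"grip":{"type":"array","items":{"type":"number"}},"newtons":{"type":"number"}},"required":["slide","turn","grip"]}

```bash
mkdir -p pics; ls
cat > h.py <<'E'
import numpy as np, cv2
from workcell import env
def save(name,fn):
    im,d=env.grab_frame(name); cv2.imwrite('pics/'+fn,im[:,:,::-1].copy()); np.save('pics/'+fn+'.npy',d); return im,d
def px2w(name,u,v,d):
    c=env.calibration(name);K=np.array(c['K']);T=np.array(c['camera_from_world'])
    p=np.array([(u-K[0,2])/K[0,0]*d,-(v-K[1,2])/K[1,1]*d,-d,1.0])
    return (np.linalg.inv(T)@p)[:3]
def w2px(name,P):
    c=env.calibration(name);K=np.array(c['K']);T=np.array(c['camera_from_world'])
    p=T@np.append(P,1); q=K@np.array([p[0],-p[1],-p[2]]); return q[:2]/q[2]
E
python3 - <<'E'
from h import *
np.set_printoptions(precision=1,suppress=True)
s=env.state();print(s)
for n in('scene','side','wrist'):
    save(n,n+'0.png');print(n,env.calibration(n))
for n in('scene','side'):
  for l in('stand','knob','jar_mid','tray','tray_free','jar_b','deck','knife','sleeve_mouth'):
    print(n,l,[(np.round(r['point'],1),round(r['p'],2)) for r in env.search_frame(n,l)][:4])
print(env.state()['time_s'])
E
```

```text
pics
{'time_s': 0.0, 'qpos': array([67.7, 18.4, 89.7,  0. , 72. , -1.1]), 'qvel': array([ 0. , -0. ,  0. ,  0.1, -0. ,  0. ]), 'effort': array([ -0. , -41.2, -23.2,   0.1,   0. ,  -0. ]), 'ee_pos': array([207.1, 535.9, 221.1]), 'ee_rot': array([ -91.6,   89.9, -112.7]), 'force': array([-0. ,  0.5,  0.6]), 'torque': array([-0.1,  0. , -0. ]), 'gripper_width': 90.72312314861598}
scene {'K': array([[448.4,   0. , 279.2],
       [  0. , 448.4, 209.6],
       [  0. ,   0. ,   1. ]]), 'camera_from_world': array([[    0.7,     0.7,     0. ,  -477.9],
       [   -0.5,     0.5,     0.7,   173.8],
       [    0.5,    -0.5,     0.7, -1563.7],
       [    0. ,     0. ,     0. ,     1. ]])}
side {'K': array([[490.4,   0. , 271.8],
       [  0. , 490.4, 205.2],
       [  0. ,   0. ,   1. ]]), 'camera_from_world': array([[    1. ,    -0.3,    -0. ,  -583.6],
       [    0.2,     0.7,     0.6,  -279. ],
       [   -0.2,    -0.6,     0.8, -1227. ],
       [    0. ,     0. ,     0. ,     1. ]])}
wrist {'K': array([[327.5,   0. , 282.3],
       [  0. , 327.5, 208.2],
       [  0. ,   0. ,   1. ]]), 'T_
[... 631 characters left out ...]
.79)]
scene sleeve_mouth [(array([ 608. , -218.7,   15.6]), 0.88)]
side stand [(array([ 537.8, -261.1,   15.7]), 0.67)]
side knob [(array([ 551.7, -202. ,  130. ]), 0.61)]
side jar_mid [(array([ 603.9, -260.2,  193.3]), 0.91)]
side tray [(array([499.7, 242.4,   3. ]), 0.8)]
side tray_free [(array([498.3, 240.2,   7.4]), 0.79)]
side jar_b [(array([580.8, 207.1,  59.5]), 0.87), (array([570.4, 270.6,  65.1]), 0.73)]
side deck [(array([ 556.8, -197.3,  130.3]), 0.67), (array([ 544.8, -261.9,   12.5]), 0.58)]
side knife [(array([489.5,  -9.1,  17.5]), 0.52), (array([653.4, 421.8,  16.7]), 0.25), (array([580.4, 206.4,  59.8]), 0.17)]
side sleeve_mouth [(array([ 541.9, -262.6,   16.7]), 0.59)]
1.05
```

View pics/scene0.png

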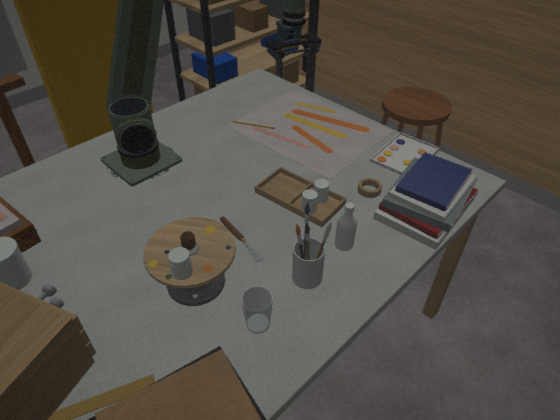

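View pics/side0.png

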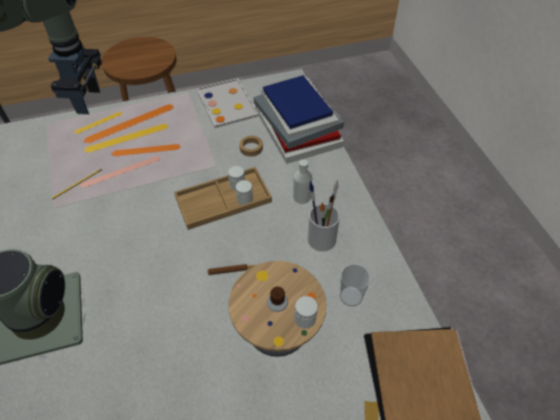

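Scene: knob at (188,238), jar at (180,262), tray (300,195) with its empty left half, knife (240,238). Side: knob (277,295), jar (306,312), empty compartment (205,203). Now I'll fit them from the depth clouds.

```bash
cat >> h.py <<'E'
def cloud(name,d,step=1):
    c=env.calibration(name);K=np.array(c['K'])
    T=np.linalg.inv(np.array(c['camera_from_world'])) if 'camera_from_world' in c else None
    v,u=np.mgrid[0:d.shape[0],0:d.shape[1]]
    m=d>0
    u,v,z=u[m],v[m],d[m]
    P=np.c_[(u-K[0,2])/K[0,0]*z,-(v-K[1,2])/K[1,1]*z,-z,np.ones_like(z)]
    if T is None:
        from scipy.spatial.transform import Rotation as R
        s=env.state();M=np.eye(4);M[:3,:3]=R.from_euler('xyz',s['ee_rot'],degrees=True).as_matrix();M[:3,3]=s['ee_pos'];T=M@np.array(c['T_tool_cam'])
    return (P@T.T)[:,:3],u,v
E
cat > m.py <<'E'
from h import *
from scipy.optimize import least_squares
np.set_printoptions(precision=1,suppress=True)
for n in('scene','side'):
    d=np.load(f'pics/{n}0.png.npy'); P,u,v=cloud(n,d)
    def near(x,y,r,z0,z1):
        return P[(np.hypot(P[:,0]-x,P[:,1]-y)<r)&(P[:,2]>z0)&(P[:,2]<z1)]
    def top(x,y,r,z0,z1,rad):
        Q=near(x,y,r,z0,z1)
        if len(Q)<5: return len(Q)
        (cx,cy),_=(cv2.minEnclosingCircle(Q[:,:2].astype(np.float32)))
        return len(Q),Q.mean(0),np.median(Q[:,2]),(cx,cy),_
    print(n,'jar',top(612,-258,45,182,205,24)); print(' knob',top(563,-198,30,165,190,17)); 
    # deck surface
    Q=near(563,-198,125,122,140);A=np.c_[Q[:,:2],np.ones(len(Q))];c=np.linalg.lstsq(A,Q[:,2],rcond=None)[0]
    print(' deck circle',cv2.minEnclosingCircle(Q[:,:2].astype(np.float32)),'tilt deg',np.degrees(c[:2]),'z',np.median(Q[:,2]))
    Q=near(543,241,170,10,32); Q=Q[(Q[:,2]>15)]
    print(' tray',cv2.minAreaRect(Q[:,:2].astype(np.float32)),len(Q))
    print(' jars b/c', top(583,209,30,55,80,24),top(578,272,30,55,80,24))
    Q=near(510,-10,140,8,30);print(' knife',cv2.minAreaRect(Q[:,:2].astype(np.float32)),np.percentile(Q,[2,98],axis=0))
    print(' table z',np.median(near(450,50,40,-20,20)[:,2]))
E
python3 m.py
python3 - <<'E'
import cv2
for n,(a,b,c,d) in {'scene':(130,300,130,280),'side':(220,340,210,370)}.items():
    i=cv2.imread(f'pics/{n}0.png')[a:b,c:d]; cv2.imwrite(f'pics/{n}0c.png',cv2.resize(i,None,fx=3.5,fy=3.5,interpolation=2))
E
```

```text
scene jar (324, array([ 615.5, -254.9,  190.5]), np.float64(191.14687694240672), (613.00341796875, -253.85391235351562), 24.395111083984375)
 knob (157, array([ 568.6, -199.2,  174.1]), np.float64(175.1128868557912), (565.673095703125, -197.34942626953125), 17.644224166870117)
 deck circle ((565.02099609375, -195.99722290039062), 111.80460357666016) tilt deg [-0.9  1. ] z 131.00460540914526
 tray ((523.029296875, 242.59042358398438), (263.0741271972656, 140.74789428710938), 6.791574001312256) 751
 jars b/c (165, array([587.2, 213.4,  65.4]), np.float64(66.85929453908193), (585.2649536132812, 215.735595703125), 23.348957061767578) (153, array([579.3, 275.4,  65.6]), np.float64(66.54210149491462), (577.9568481445312, 272.2108154296875), 29.085487365722656)
 knife ((497.62164306640625, -8.710397720336914), (19.0156307220459, 136.18408203125), 80.2691421508789) [[432.7 -18.2   8.9]
 [555.2   6.2  19.9]]
 table z -0.5812103167235136
side jar (384, array([ 612. , -252.5,  189.8]), np.float64(190.0804042995946), (612.919677734375, -251.38340759277344), 24.338279724121094)
 knob (190, array([ 565.3, -197.8,  173.7]), np.float64(174.0572206322102), (566.111328125, -196.44696044921875), 17.58034324645996)
 deck circle ((563.9402465820312, -194.47195434570312), 110.6327896118164) tilt deg [-0.8  0.9] z 130.22373121447254
 tray ((523.5953369140625, 245.21743774414062), (261.11663818359375, 142.20449829101562), 6.958446025848389) 817
 jars b/c (182, array([584. , 215.2,  64.9]), np.float64(65.63848735688964), (584.0067138671875, 218.07640075683594), 23.673171997070312) (169, array([576.1, 277.4,  64.9]), np.float64(65.52797901512622), (577.3470458984375, 272.30859375), 29.531232833862305)
 knife ((491.3436279296875, -4.102392196655273), (20.486557006835938, 121.7057113647461), 81.59928894042969) [[433.6 -16.4   8.4]
 [544.2   7.8  20.5]]
 table z -1.6160737227460231
```

View pics/wrist0.png

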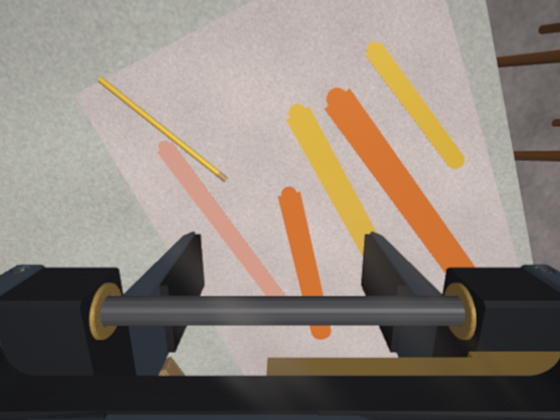

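```bash
cat > plan.py <<'E'
from h import *
from scipy.spatial.transform import Rotation as R
np.set_printoptions(precision=3,suppress=True)
def plan(p,yjaw_deg=None,s=None):
    """grasp-free: TCP target p, jaw direction angle (world deg) tool down -> slide cm, turn rad"""
    s=s or env.state(); R0=R.from_euler('xyz',s['ee_rot'],degrees=True)
    M=R0.as_matrix()
    if yjaw_deg is None: a=np.arctan2(M[1,1],M[0,1])
    else: a=np.radians(yjaw_deg)
    x=np.array([0,0,-1.]);best=None
    for k in(0,np.pi):
        y=np.array([np.cos(a+k),np.sin(a+k),0]);Rt=R.from_matrix(np.c_[x,y,np.cross(x,y)])
        rv=(R0.inv()*Rt).as_rotvec()
        print('slide cm',R0.inv().apply(np.array(p)-s['ee_pos'])/10,'turn',rv,'deg',np.degrees(np.linalg.norm(rv)))
def st():
    s=env.state();M=R.from_euler('xyz',s['ee_rot'],degrees=True).as_matrix()
    print('t',round(s['time_s'],2),'tcp',s['ee_pos'],'axes x,y,z cols\n',M,'\nF',s['force'],'tau',s['torque'],'w',s['gripper_width'],'q',s['qpos'],'jaw',np.degrees(np.arctan2(M[1,1],M[0,1])))
E
python3 - <<'E'
from plan import *
st(); plan([613,-253,270],40)
E
```

```text
t 1.05 tcp [207.279 536.356 221.992] axes x,y,z cols
 [[ 0.     0.36   0.933]
 [ 0.     0.933 -0.36 ]
 [-1.     0.     0.   ]] 
F [ 0.293 -0.647  0.286] tau [ 0.011 -0.036  0.027] w 91.03415401485401 q [67.725 18.31  89.64  -0.001 72.043 -1.145] jaw 68.87074878273953
slide cm [ -4.808 -59.003  66.299] turn [ 0.504 -0.    -0.   ] deg 28.87074973825727
slide cm [ -4.808 -59.003  66.299] turn [-2.638  0.    -0.   ] deg 151.1292513466944
```

Call:
arm_command --slide '[[-1, -1, 1], [-3, -3, 3], [-5, -5, 6], [-6, -8, 9], [-6, -11, 12], [-6, -14, 15], [-6, -17, 18], [-6, -20, 22], [-6, -23, 25], [-6, -26, 28], [-6, -29, 32], [-6, -32, 35], [-6, -35, 39], [-6, -38, 42], [-6, -41, 46], [-6, -44, 49], [-6, -47, 53], [-6, -50, 56], [-6, -53, 59], [-6, -55, 62]]' --turn '[[0.02, 0, 0], [0.05, 0, 0], [0.08, 0, 0], [0.1, 0, 0], [0.13, 0, 0], [0.16, 0, 0], [0.19, 0, 0], [0.22, 0, 0], [0.25, 0, 0], [0.28, 0, 0], [0.31, 0, 0], [0.34, 0, 0], [0.37, 0, 0], [0.4, 0, 0], [0.43, 0, 0], [0.46, 0, 0], [0.48, 0, 0], [0.49, 0, 0], [0.5, 0, 0], [0.504, 0, 0]]' --grip '[0, 0, 0, 0, 0, 0, 0, 0, 0, 0, 0, 0, 0, 0, 0, 0, 0, 0, 0, 0]' --newtons 15

```text
time_s: 2.72
ee_pos: [564.9, -164.4, 282.9]
ee_rot: [3.0, 90.0, -47.1]
force: [0.6, -0.4, 0.4]
gripper_width: 91.4
```

Run:
```python
from plan import *
st(); plan([613,-253,270],40); save('wrist','w1.png')
for l in('jar_mid','knob'): print(l,[(r['point'],r['p']) for r in env.search_frame('wrist',l)][:2])
```

```text
t 2.72 tcp [ 564.934 -164.45   282.901] axes x,y,z cols
 [[ 0.     0.768  0.641]
 [-0.     0.641 -0.768]
 [-1.     0.     0.   ]] 
F [ 0.575 -0.385  0.369] tau [-0.02  -0.045 -0.01 ] w 91.39771090480654 q [-17.342  17.799  81.635  -0.014  80.542 -57.209] jaw 39.86875882016127
slide cm [ 1.295 -1.987  9.877] turn [-0.002  0.    -0.   ] deg 0.13417117734648984
slide cm [ 1.295 -1.987  9.877] turn [ 3.139 -0.    -0.001] deg 179.86875847031945
jar_mid [([607.2, -234.4, 173.6], 0.83)]
knob [([554.6, -174.3, 132.8], 0.56)]
```

View pics/w1.png

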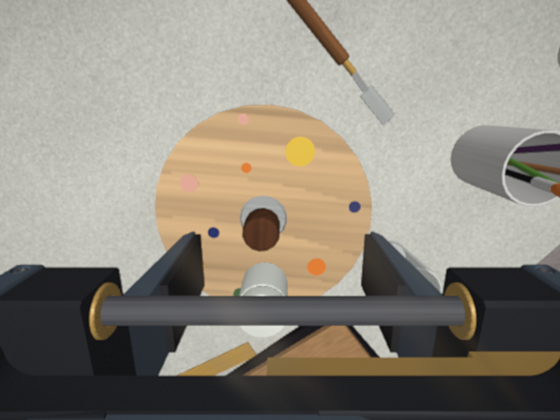

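The wrist view shows the jar at (262,283) straight behind the knob (262,230) and to the left of centre, which agrees with the fits. I'll move over the jar.

Call:
arm_command --slide '[[0.5, -1, 2], [1, -2, 5], [1.3, -2, 8], [1.3, -2, 9.9], [1.3, -2, 9.9], [1.3, -2, 9.9], [1.3, -2, 9.9]]' --turn '[[0, 0, 0], [0, 0, 0], [0, 0, 0], [0, 0, 0], [0, 0, 0], [0, 0, 0], [0, 0, 0]]' --grip '[0, 0, 0, 0, 0, 0, 0]'

```text
time_s: 3.45
ee_pos: [612.9, -248.9, 269.6]
ee_rot: [162.8, 89.9, 112.8]
force: [0.1, -0.3, 0.3]
gripper_width: 91.4
```

Run:
```python
from plan import *
st(); plan([613,-253,163],40); im,d=save('wrist','w2.png')
P,u,v=cloud('wrist',d)
for nm,(x,y,r,z0,z1) in {'jar':(613,-253,40,183,203),'knob':(566,-197,28,168,186)}.items():
    Q=P[(np.hypot(P[:,0]-x,P[:,1]-y)<r)&(P[:,2]>z0)&(P[:,2]<z1)]
    print(nm,len(Q), cv2.minEnclosingCircle(Q[:,:2].astype(np.float32)) if len(Q) else '',Q.mean(0) if len(Q) else '')
```

```text
t 3.45 tcp [ 612.907 -248.893  269.559] axes x,y,z cols
 [[-0.     0.766  0.643]
 [ 0.001  0.643 -0.766]
 [-1.     0.    -0.001]] 
F [ 0.053 -0.264  0.258] tau [-0.051  0.017  0.055] w 91.42333219318915 q [-23.115  25.135  72.285   0.036  82.618 -63.156] jaw 40.03569265301023
slide cm [10.656 -0.26   0.33 ] turn [ 0.001 -0.001 -0.   ] deg 0.06307675753801865
slide cm [10.656 -0.26   0.33 ] turn [-3.141  0.    -0.001] deg 179.9643006676795
jar 2708 ((613.7345581054688, -249.89002990722656), 23.55538558959961) [ 612.722 -248.638  191.293]
knob 1528 ((566.8215942382812, -194.40780639648438), 16.832990646362305) [ 566.611 -194.116  175.774]
```

View pics/w2.png

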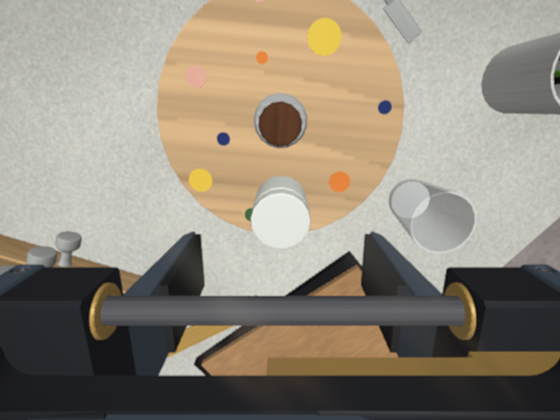

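Jar top is centred at (281,218), between the fingers. The brush pot at right (520,85) is tall, so I'll check it and the tumbler for clearance before descending.

Run:
```python
from plan import *
for n in('scene','side'):
    d=np.load(f'pics/{n}0.png.npy'); P,u,v=cloud(n,d)
    D=np.hypot(P[:,0]-613,P[:,1]+251)
    for z0 in(80,150,200):
        m=(P[:,2]>z0)&(D>60)&(D<350)&(np.hypot(P[:,0]-566,P[:,1]+196)>118)
        Q=P[m]
        if len(Q): i=np.argmin(D[m]);print(n,z0,len(Q),'nearest',Q[i],D[m][i],'med',np.median(Q,0))
```

```text
scene 80 6407 nearest [ 736.289 -183.04   100.039] 140.7785225762631 med [ 590.787 -533.961  157.422]
scene 150 3599 nearest [ 575.258 -480.936  151.322] 233.0133472637405 med [ 563.489 -547.728  169.325]
scene 200 73 nearest [734.409  -3.43  200.583] 275.73671569425505 med [727.457  40.56  210.041]
side 80 1083 nearest [ 735.254 -178.403   96.88 ] 142.18441352420447 med [755.591   0.639  99.845]
side 150 254 nearest [733.191  -5.563 178.326] 273.28648746014034 med [742.038  38.606 184.07 ]
side 200 53 nearest [760.62   -1.526 210.091] 289.8772384449264 med [724.444  42.615 210.448]
```

Everything is clear. Descend, settle, then close gently.

Call:
arm_command --slide '[[2, 0, 0.2], [4.5, 0, 0.2], [7, 0, 0.2], [9, 0, 0.2], [10, 0, 0.2], [10.6, 0, 0.2], [10.6, 0, 0.2], [10.6, 0, 0.2], [10.6, 0, 0.2], [10.6, 0, 0.2], [10.6, 0, 0.2], [10.6, 0, 0.2], [10.6, 0, 0.2], [10.6, 0, 0.2], [10.6, 0, 0.2], [10.6, 0, 0.2]]' --turn '[[0, 0, 0], [0, 0, 0], [0, 0, 0], [0, 0, 0], [0, 0, 0], [0, 0, 0], [0, 0, 0], [0, 0, 0], [0, 0, 0], [0, 0, 0], [0, 0, 0], [0, 0, 0], [0, 0, 0], [0, 0, 0], [0, 0, 0], [0, 0, 0]]' --grip '[0, 0, 0, 0, 0, 0, 0, 30, 60, 80, 100, 110, 120, 130, 140, 150]' --newtons 12

```text
time_s: 4.83
ee_pos: [615.2, -252.1, 163.1]
ee_rot: [16.8, 90.0, -33.2]
force: [1.2, -0.3, 1.8]
gripper_width: 47.5
```

Run:
```python
from plan import *
st(); save('wrist','w3.png'); save('side','s3.png')
```

```text
t 4.83 tcp [ 615.152 -252.051  163.053] axes x,y,z cols
 [[ 0.     0.766  0.643]
 [-0.     0.643 -0.766]
 [-1.     0.     0.   ]] 
F [ 1.154 -0.255  1.75 ] tau [-0.108 -0.008 -0.03 ] w 47.50418227143957 q [-23.27   28.539  81.936  -0.004  69.505 -63.26 ] jaw 39.99083778766112
```

View pics/w3.png

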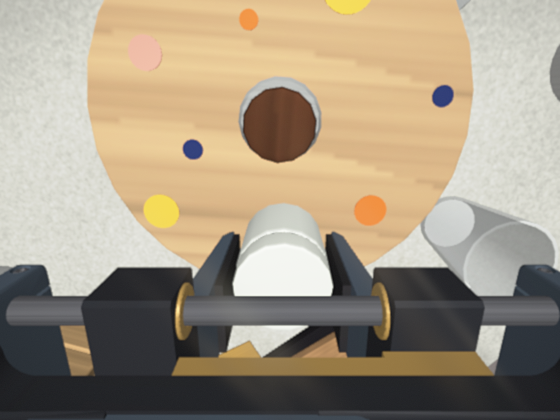

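The jar (282,270) sits between both pads, opening 47.5 mm. Lift straight up.

Call:
arm_command --slide '[[0, 0, 0], [-0.3, 0, 0], [-0.8, 0, 0], [-1.5, 0, 0], [-2.5, 0, 0], [-4, 0, 0], [-6, 0, 0], [-8, 0, 0], [-10, 0, 0], [-10, 0, 0], [-10, 0, 0], [-10, 0, 0]]' --turn '[[0, 0, 0], [0, 0, 0], [0, 0, 0], [0, 0, 0], [0, 0, 0], [0, 0, 0], [0, 0, 0], [0, 0, 0], [0, 0, 0], [0, 0, 0], [0, 0, 0], [0, 0, 0]]' --grip '[160, 160, 160, 160, 160, 160, 160, 160, 160, 160, 160, 160]' --newtons 14

```text
time_s: 5.93
ee_pos: [614.6, -251.6, 262.0]
ee_rot: [-157.7, 89.9, 152.3]
force: [0.9, -0.1, -1.7]
gripper_width: 47.6
```

Run:
```python
from plan import *
st(); plan([459.7,236,240],97);plan([459.7,236,240],7); save('side','s4.png')
```

```text
t 5.93 tcp [ 614.561 -251.646  262.015] axes x,y,z cols
 [[-0.001  0.766  0.643]
 [ 0.001  0.643 -0.766]
 [-1.    -0.001 -0.001]] 
F [ 0.881 -0.101 -1.67 ] tau [-0.073  0.029  0.042] w 47.630464156475476 q [-23.263  25.565  72.644   0.007  81.883 -63.258] jaw 39.9934473233964
slide cm [  2.26   19.478 -47.309] turn [-0.995 -0.002 -0.   ] deg 57.006647470083536
slide cm [  2.26   19.478 -47.309] turn [ 2.147 -0.     0.002] deg 122.99344136312375
slide cm [  2.26   19.478 -47.309] turn [ 0.576 -0.001  0.001] deg 32.99354692589361
slide cm [  2.26   19.478 -47.309] turn [-2.566 -0.001 -0.002] deg 147.00658989946874
```

View pics/s4.png

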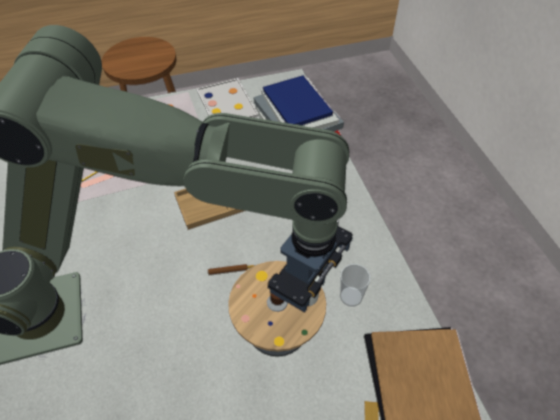

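The jar is held clear of the deck (gripper at (310,270)); the deck stayed put. Carry it to above the empty compartment.

Call:
arm_command --slide '[[0, 0.4, -1], [0.1, 1.2, -3], [0.3, 2.4, -6], [0.4, 3.7, -9], [0.6, 4.9, -12], [0.8, 6.2, -15], [1, 7.4, -18], [1.2, 8.6, -21], [1.4, 9.9, -24], [1.6, 11.1, -27], [1.8, 12.3, -30], [2, 13.6, -33], [2.1, 14.8, -36], [2.2, 16, -39], [2.2, 17.3, -42], [2.2, 18.3, -44.5], [2.2, 19, -46], [2.2, 19.4, -47], [2.2, 19.5, -47.3], [2.2, 19.5, -47.3]]' --turn '[[-0.02, 0, 0], [-0.06, 0, 0], [-0.11, 0, 0], [-0.17, 0, 0], [-0.23, 0, 0], [-0.29, 0, 0], [-0.35, 0, 0], [-0.41, 0, 0], [-0.47, 0, 0], [-0.53, 0, 0], [-0.59, 0, 0], [-0.65, 0, 0], [-0.71, 0, 0], [-0.77, 0, 0], [-0.83, 0, 0], [-0.89, 0, 0], [-0.94, 0, 0], [-0.98, 0, 0], [-0.995, 0, 0], [-0.995, 0, 0]]' --grip '[160, 160, 160, 160, 160, 160, 160, 160, 160, 160, 160, 160, 160, 160, 160, 160, 160, 160, 160, 160]'

```text
time_s: 7.65
ee_pos: [459.8, 236.0, 240.4]
ee_rot: [-150.9, 89.9, -143.8]
force: [-0.5, -0.9, -1.9]
gripper_width: 47.5
```

Run:
```python
from plan import *
st();  save('wrist','w5.png'); save('side','s5.png'); plan([459.7,236,80],97)
```

```text
t 7.65 tcp [459.76  235.963 240.445] axes x,y,z cols
 [[-0.001 -0.123  0.992]
 [-0.001  0.992  0.123]
 [-1.    -0.001 -0.001]] 
F [-0.46  -0.911 -1.9  ] tau [ 0.032 -0.     0.017] w 47.52997345445303 q [ 25.901  12.413  95.195  -0.013  72.463 -71.184] jaw 97.08887906643608
slide cm [16.071  0.121 -0.055] turn [-0.001 -0.     0.001] deg 0.07047014890455781
slide cm [16.071  0.121 -0.055] turn [3.141 0.001 0.001] deg 179.94770975643752
```

View pics/w5.png

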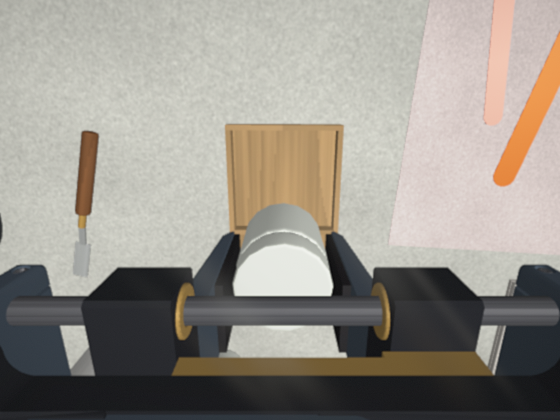

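View pics/s5.png

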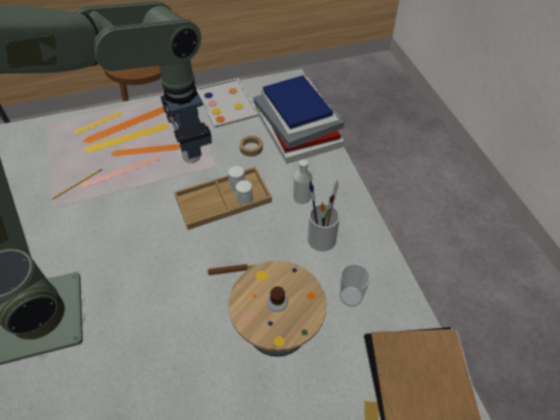

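Run:
```python
from plan import *
s=env.state();c=env.calibration('wrist');K=np.array(c['K'])
M=np.eye(4);M[:3,:3]=R.from_euler('xyz',s['ee_rot'],degrees=True).as_matrix();M[:3,3]=s['ee_pos'];T=np.linalg.inv(M@np.array(c['T_tool_cam']))
a=np.radians(6.9);ex=np.array([np.cos(a),np.sin(a),0]);ey=np.array([-np.sin(a),np.cos(a),0]);o=np.array([523.3,243.5,0])
for x,y,z in[(-130,-67,24),(-130,67,24),(0,-67,21),(0,67,21),(-63.5,0,6)]:
    p=T@np.append(o+x*ex+y*ey+[0,0,z],1);q=K@[p[0],-p[1],-p[2]];print((x,y,z),q[:2]/q[2])
```

```text
(-130, -67, 24) [222.731 122.583]
(-130, 67, 24) [342.354 122.676]
(0, -67, 21) [228.603 230.374]
(0, 67, 21) [336.28  230.465]
(-63.5, 0, 6) [282.484 177.786]
```

The observed tray corners (226,124), (343,124) and partition at row ~230 match the projection within about 2 px. Descend to just above the floor.

Call:
arm_command --slide '[[1, 0.1, 0], [3.5, 0.1, 0], [6.5, 0.1, 0], [10, 0.1, 0], [13, 0.1, 0], [15.5, 0.1, 0], [17.5, 0.1, 0], [18.8, 0.1, 0], [19.3, 0.1, 0], [19.5, 0.1, 0], [19.6, 0.1, 0], [19.6, 0.1, 0], [19.6, 0.1, 0], [19.6, 0.1, 0]]' --turn '[[0, 0, 0], [0, 0, 0], [0, 0, 0], [0, 0, 0], [0, 0, 0], [0, 0, 0], [0, 0, 0], [0, 0, 0], [0, 0, 0], [0, 0, 0], [0, 0, 0], [0, 0, 0], [0, 0, 0], [0, 0, 0]]' --grip '[160, 160, 160, 160, 160, 160, 160, 160, 160, 160, 160, 160, 160, 160]'

```text
time_s: 8.92
ee_pos: [460.9, 237.0, 45.8]
ee_rot: [21.2, 89.9, 28.2]
force: [-0.8, -0.1, -1.6]
gripper_width: 47.6
```

Call:
arm_command --slide '[[0.1, 0, 0], [0.2, 0, 0], [0.3, 0, 0], [0.3, 0, 0], [0.3, 0, 0]]' --turn '[[0, 0, 0], [0, 0, 0], [0, 0, 0], [0, 0, 0], [0, 0, 0]]' --grip '[160, 160, 160, 160, 160]'

```text
time_s: 9.33
ee_pos: [460.3, 236.8, 41.9]
ee_rot: [147.0, 90.0, 154.0]
force: [0.3, 0.1, -1.6]
gripper_width: 47.5
```

Still hanging freely (−1.6 N). Continue in 1 mm steps.

Call:
arm_command --slide '[[0.1, 0, 0], [0.1, 0, 0], [0.2, 0, 0], [0.2, 0, 0]]' --turn '[[0, 0, 0], [0, 0, 0], [0, 0, 0], [0, 0, 0]]' --grip '[160, 160, 160, 160]'

```text
time_s: 9.67
ee_pos: [460.3, 236.8, 39.8]
ee_rot: [-176.4, 90.0, -169.4]
force: [0.5, 0.8, -2.5]
gripper_width: 47.6
```

Call:
arm_command --slide '[[0.1, 0, 0], [0.1, 0, 0], [0.1, 0, 0]]' --turn '[[0, 0, 0], [0, 0, 0], [0, 0, 0]]' --grip '[160, 160, 160]'

```text
time_s: 9.92
ee_pos: [460.2, 236.8, 39.4]
ee_rot: [123.8, 90.0, 130.8]
force: [-1.6, -0.3, 3.6]
gripper_width: 47.4
```

Touchdown at the predicted height (39.4, +3.6 N). Open partly, then rise.

Call:
arm_command --slide '[[0, 0, 0], [0, 0, 0], [0, 0, 0], [0, 0, 0], [0, 0, 0], [0, 0, 0], [0, 0, 0], [-0.5, 0, 0], [-1.5, 0, 0], [-3, 0, 0], [-5, 0, 0], [-8, 0, 0], [-11, 0, 0], [-14, 0, 0], [-17, 0, 0], [-20, 0, 0], [-22, 0, 0], [-22, 0, 0]]' --turn '[[0, 0, 0], [0, 0, 0], [0, 0, 0], [0, 0, 0], [0, 0, 0], [0, 0, 0], [0, 0, 0], [0, 0, 0], [0, 0, 0], [0, 0, 0], [0, 0, 0], [0, 0, 0], [0, 0, 0], [0, 0, 0], [0, 0, 0], [0, 0, 0], [0, 0, 0], [0, 0, 0]]' --grip '[110, 90, 75, 65, 60, 60, 60, 60, 60, 60, 60, 60, 60, 60, 60, 60, 60, 60]'

```text
time_s: 11.42
ee_pos: [462.4, 237.8, 265.0]
ee_rot: [19.4, 89.4, 26.4]
force: [1.1, 0.2, -0.2]
gripper_width: 69.9
```

Run:
```python
from plan import *
st();  im,d=save('wrist','w6.png'); plan([566.3,-195.7,240],40)
P,u,v=cloud('wrist',d);Q=P[(np.hypot(P[:,0]-460,P[:,1]-237)<40)&(P[:,2]>60)&(P[:,2]<80)]
print(len(Q),cv2.minEnclosingCircle(Q[:,:2].astype(np.float32)),np.median(Q,0))
```

```text
t 11.42 tcp [462.408 237.817 264.997] axes x,y,z cols
 [[ 0.01  -0.122  0.992]
 [ 0.005  0.993  0.122]
 [-1.     0.004  0.011]] 
F [ 1.146  0.165 -0.165] tau [ 0.121  0.01  -0.056] w 69.89409624181744 q [ 25.946  11.537  92.776   0.005  75.046 -71.06 ] jaw 97.00604075280705
slide cm [  2.162 -44.26    5.125] turn [ 0.995  0.005 -0.005] deg 57.004912682956316
slide cm [  2.162 -44.26    5.125] turn [-2.147  0.006  0.005] deg 122.99658072633785
1327 ((455.7618408203125, 236.5723419189453), 23.431644439697266) [454.726 236.347  64.722]
```

View pics/w6.png

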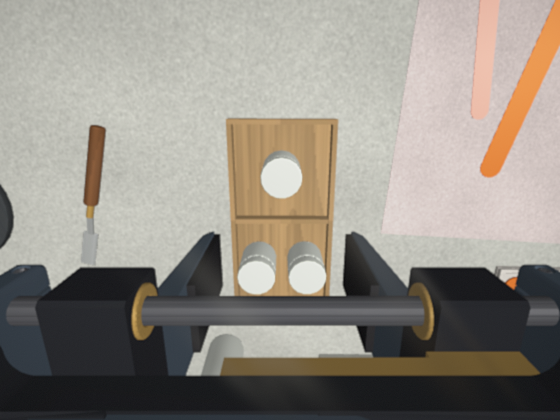

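The new jar stands upright in the middle of the empty compartment at (281,176); jars b and c (257,268), (307,268) untouched. Back to the deck.

Call:
arm_command --slide '[[0, -1, 0.1], [0, -3.5, 0.4], [0, -6.5, 0.7], [0, -9.5, 1.1], [0, -12.5, 1.5], [0, -15.5, 1.8], [0, -18.5, 2.2], [0, -21.5, 2.5], [0, -24.5, 2.9], [0, -27.5, 3.2], [0, -30.5, 3.6], [0, -33.5, 4], [0, -36.5, 4.3], [0, -39.5, 4.6], [0, -42, 4.9], [0, -43.5, 5], [0, -44, 5.1], [0, -44.2, 5.1], [0, -44.2, 5.1], [0, -44.2, 5.1]]' --turn '[[0.02, 0, 0], [0.07, 0, 0], [0.13, 0, 0], [0.19, 0, 0], [0.25, 0, 0], [0.31, 0, 0], [0.37, 0, 0], [0.43, 0, 0], [0.49, 0, 0], [0.55, 0, 0], [0.61, 0, 0], [0.67, 0, 0], [0.73, 0, 0], [0.79, 0, 0], [0.85, 0, 0], [0.91, 0, 0], [0.96, 0, 0], [0.995, 0, 0], [0.995, 0, 0], [0.995, 0, 0]]' --grip '[60, 60, 60, 60, 60, 60, 60, 60, 60, 60, 60, 60, 60, 60, 60, 60, 60, 60, 60, 60]'

```text
time_s: 13.13
ee_pos: [563.9, -196.0, 257.5]
ee_rot: [-149.7, 89.8, 160.3]
force: [0.7, -0.4, 0.2]
gripper_width: 70.2
```

```bash
cat > look.py <<'E'
from plan import *
import sys
def deck(n,fn,zoff=0):
    im,d=save(n,fn);P,u,v=cloud(n,d)
    r=np.hypot(P[:,0]-566,P[:,1]+196)
    Q=P[(r<24)&(P[:,2]>166+zoff)&(P[:,2]<188+zoff)]
    if len(Q)>10: print(n,'knobtop',len(Q),cv2.minEnclosingCircle(Q[:,:2].astype(np.float32)),np.median(Q,0))
    Q=P[(r>35)&(r<108)&(P[:,2]>122+zoff)&(P[:,2]<142+zoff)]
    for _ in range(3):
        A=np.c_[Q[:,:2]-[566,-196],np.ones(len(Q))];c=np.linalg.lstsq(A,Q[:,2],rcond=None)[0];e=abs(Q[:,2]-A@c);Q=Q[e<2.5]
    print(n,'deck n',len(Q),'slope deg',np.degrees(c[:2]),'z centre',c[2])
    S=P[(r>150)&(r<260)&(abs(P[:,2])<6)]
    if len(S)>100:
        A=np.c_[S[:,:2]-[566,-196],np.ones(len(S))];c=np.linalg.lstsq(A,S[:,2],rcond=None)[0];print(n,'  table slope',np.degrees(c[:2]),c[2])
E
python3 - <<'E'
from look import *
st();plan([566.3,-195.7,240],40)
deck('wrist','w7.png');deck('scene','c7.png');deck('side','s7.png')
E
```

```text
t 13.13 tcp [ 563.86  -196.043  257.47 ] axes x,y,z cols
 [[-0.003  0.766  0.643]
 [ 0.001  0.643 -0.766]
 [-1.    -0.002 -0.003]] 
F [ 0.693 -0.403  0.193] tau [-0.083 -0.011 -0.039] w 70.22912011163557 q [-20.274  19.327  82.997  -0.002  77.854 -60.253] jaw 39.97940844732594
slide cm [1.746 0.212 0.135] turn [-0.    -0.003  0.002] deg 0.1784222881369866
slide cm [1.746 0.212 0.135] turn [3.141 0.002 0.004] deg 179.97928912866243
wrist knobtop 1393 ((566.7196044921875, -193.52981567382812), 16.974782943725586) [ 565.467 -192.205  175.977]
wrist deck n 34250 slope deg [-0.818  0.911] z centre 131.3223034257332
wrist   table slope [0.044 0.007] -0.1612477663947339
scene knobtop 152 ((565.4749755859375, -198.40553283691406), 18.415035247802734) [ 568.562 -198.98   174.93 ]
scene deck n 3742 slope deg [-0.866  0.805] z centre 131.07896126422548
scene   table slope [ 0.028 -0.013] -0.36385536340907204
side knobtop 170 ((566.857666015625, -196.62173461914062), 17.565223693847656) [ 566.381 -198.694  174.637]
side deck n 4208 slope deg [-0.803  0.946] z centre 130.01709602978116
side   table slope [0.007 0.013] -1.3765040928598866
```

View pics/w7.png

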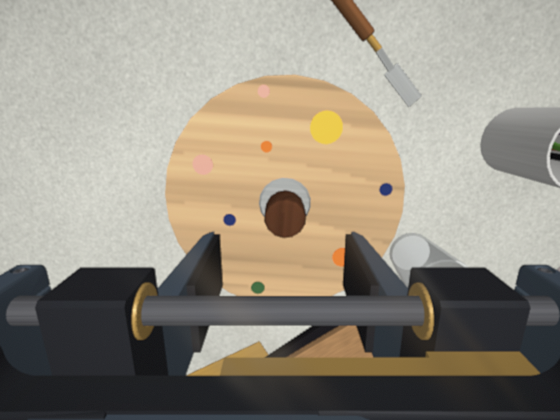

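Everything on the table unchanged; the deck leans 1.2° toward about −47° (all three cameras agree). I'll put the jaw axis along that direction, so closing brings the knob upright. Rotate and come closer.

Call:
arm_command --slide '[[0, 0, 0], [0, 0.1, 0], [0.5, 0.1, 0], [1, 0.1, 0], [1.5, 0.1, 0], [2, 0.1, 0], [2.5, 0.1, 0], [3, 0.1, 0], [3.5, 0.1, 0], [4, 0.1, 0], [4.2, 0.1, 0], [4.2, 0.1, 0], [4.2, 0.1, 0], [4.2, 0.1, 0], [4.2, 0.1, 0], [4.2, 0.1, 0], [4.2, 0.1, 0], [4.2, 0.1, 0]]' --turn '[[0.05, 0, 0], [0.15, 0, 0], [0.26, 0, 0], [0.37, 0, 0], [0.48, 0, 0], [0.59, 0, 0], [0.7, 0, 0], [0.81, 0, 0], [0.92, 0, 0], [1.03, 0, 0], [1.14, 0, 0], [1.25, 0, 0], [1.36, 0, 0], [1.45, 0, 0], [1.5, 0, 0], [1.52, 0, 0], [1.52, 0, 0], [1.52, 0, 0]]' --grip '[60, 60, 60, 60, 60, 60, 60, 60, 60, 60, 60, 60, 60, 60, 60, 60, 60, 60]'

```text
time_s: 14.78
ee_pos: [565.5, -194.8, 217.0]
ee_rot: [-109.5, 90.0, 113.5]
force: [0.2, 0.8, 0.3]
gripper_width: 69.9
```

Run:
```python
from look import *
st();plan([565,-195,150],-47)
deck('wrist','w8.png')
```

```text
t 14.78 tcp [ 565.541 -194.822  216.954] axes x,y,z cols
 [[-0.     0.682 -0.731]
 [ 0.    -0.731 -0.682]
 [-1.    -0.    -0.   ]] 
F [0.151 0.82  0.282] tau [-0.122  0.103  0.003] w 69.86477839499715 q [-20.112  20.583  86.958   0.004  72.462  26.896] jaw -47.00869319333066
slide cm [ 6.695 -0.023  0.052] turn [-0. -0.  0.] deg 0.010066093420125858
slide cm [ 6.695 -0.023  0.052] turn [3.141 0.    0.   ] deg 179.99130673599313
wrist knobtop 1904 ((566.706298828125, -194.05966186523438), 16.972240447998047) [ 568.278 -192.672  175.638]
wrist deck n 40041 slope deg [-0.866  0.909] z centre 130.98092914412766
wrist   table slope [0.03  0.036] -0.49123790064100525
```

View pics/w8.png

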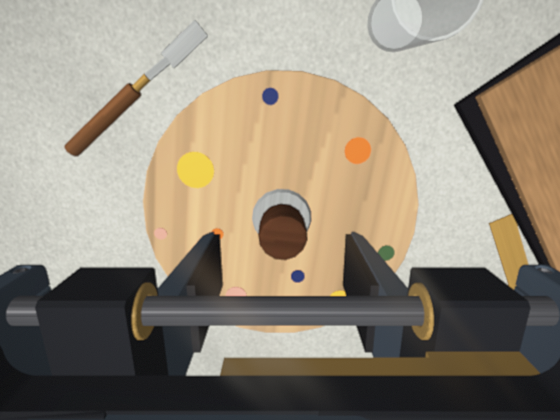

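Two wrist orientations give the same knob top (566.7, −193.9); correcting for lean puts the axis at about (565.3, −192.4). Descend, then close lightly.

Call:
arm_command --slide '[[0.5, -0.1, -0.1], [1.5, -0.2, -0.15], [3, -0.2, -0.15], [4.5, -0.2, -0.15], [5.6, -0.2, -0.15], [6.3, -0.2, -0.15], [6.7, -0.2, -0.15], [6.7, -0.2, -0.15], [6.7, -0.2, -0.15], [6.7, -0.2, -0.15], [6.7, -0.2, -0.15], [6.7, -0.2, -0.15], [6.7, -0.2, -0.15], [6.7, -0.2, -0.15], [6.7, -0.2, -0.15], [6.7, -0.2, -0.15], [6.7, -0.2, -0.15], [6.7, -0.2, -0.15]]' --turn '[[0, 0, 0], [0, 0, 0], [0, 0, 0], [0, 0, 0], [0, 0, 0], [0, 0, 0], [0, 0, 0], [0, 0, 0], [0, 0, 0], [0, 0, 0], [0, 0, 0], [0, 0, 0], [0, 0, 0], [0, 0, 0], [0, 0, 0], [0, 0, 0], [0, 0, 0], [0, 0, 0]]' --grip '[60, 60, 60, 60, 60, 60, 60, 60, 60, 75, 90, 105, 120, 135, 150, 165, 175, 180]' --newtons 8

```text
time_s: 16.33
ee_pos: [565.4, -192.5, 150.0]
ee_rot: [-154.7, 90.0, 68.2]
force: [-0.4, 0.5, 0.7]
gripper_width: 34.2
```

Run:
```python
from look import *
st()
deck('wrist','w9.png')
```

```text
t 16.33 tcp [ 565.358 -192.523  150.013] axes x,y,z cols
 [[ 0.     0.681 -0.733]
 [ 0.    -0.733 -0.681]
 [-1.    -0.    -0.   ]] 
F [-0.384  0.456  0.671] tau [-0.001  0.2   -0.013] w 34.16335295394113 q [-19.915  23.274  92.855   0.012  63.871  27.18 ] jaw -47.09945998547904
wrist knobtop 2675 ((566.4993286132812, -192.00726318359375), 23.418317794799805) [ 572.563 -186.579  175.508]
wrist deck n 56758 slope deg [-0.363  0.367] z centre 131.00817895579576
wrist   table slope [0.02  0.044] -0.5183130640504027
```

View pics/w9.png

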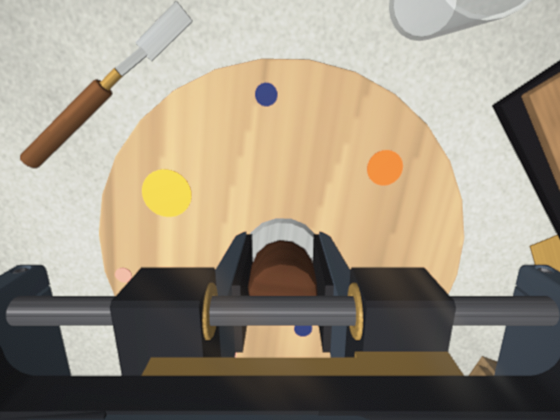

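The knob (282,270) is between the pads at 34.2 mm, there's almost no side force, and the lean is down to 0.5°. Tighten.

Call:
arm_command --slide '[[0, 0, 0], [0, 0, 0], [0, 0, 0], [0, 0, 0], [0, 0, 0], [0, 0, 0]]' --turn '[[0, 0, 0], [0, 0, 0], [0, 0, 0], [0, 0, 0], [0, 0, 0], [0, 0, 0]]' --grip '[190, 200, 200, 200, 200, 200]' --newtons 35

```text
time_s: 16.88
ee_pos: [565.4, -192.5, 150.0]
ee_rot: [-146.8, 90.0, 76.1]
force: [-0.2, 1.2, 1.1]
gripper_width: 33.0
```

Run:
```python
from look import *
st()
deck('wrist','w10.png')
```

```text
t 16.88 tcp [ 565.365 -192.473  149.977] axes x,y,z cols
 [[ 0.     0.681 -0.733]
 [ 0.    -0.733 -0.681]
 [-1.    -0.    -0.   ]] 
F [-0.235  1.228  1.055] tau [ 0.033  0.245 -0.037] w 33.01079638930139 q [-19.909  23.276  92.858   0.011  63.868  27.183] jaw -47.096925454284225
wrist knobtop 2661 ((566.5980224609375, -192.21762084960938), 23.394378662109375) [ 572.681 -186.619  175.509]
wrist deck n 56766 slope deg [-0.355  0.355] z centre 130.99486703800395
wrist   table slope [0.019 0.041] -0.5156456701223943
```

Residual lean 0.5°, side force about 1 N. Lift slowly 1 cm and check.

Call:
arm_command --slide '[[-0.05, 0, 0], [-0.1, 0, 0], [-0.2, 0, 0], [-0.3, 0, 0], [-0.4, 0, 0], [-0.5, 0, 0], [-0.6, 0, 0], [-0.7, 0, 0], [-0.8, 0, 0], [-0.9, 0, 0], [-1, 0, 0], [-1, 0, 0], [-1, 0, 0], [-1, 0, 0]]' --turn '[[0, 0, 0], [0, 0, 0], [0, 0, 0], [0, 0, 0], [0, 0, 0], [0, 0, 0], [0, 0, 0], [0, 0, 0], [0, 0, 0], [0, 0, 0], [0, 0, 0], [0, 0, 0], [0, 0, 0], [0, 0, 0]]' --grip '[200, 200, 200, 200, 200, 200, 200, 200, 200, 200, 200, 200, 200, 200]'

```text
time_s: 18.1
ee_pos: [565.3, -192.5, 160.0]
ee_rot: [-94.1, 90.0, 128.8]
force: [-0.3, -1.1, -5.9]
gripper_width: 33.6
```

Run:
```python
from look import *
st()
deck('wrist','w11.png',10)
```

```text
t 18.1 tcp [ 565.266 -192.505  159.96 ] axes x,y,z cols
 [[-0.     0.681 -0.733]
 [ 0.    -0.733 -0.681]
 [-1.    -0.    -0.   ]] 
F [-0.311 -1.081 -5.872] tau [-0.114  0.011 -0.012] w 33.63868504960319 q [-19.913  22.802  92.067   0.006  65.14   27.181] jaw -47.09654876833359
wrist knobtop 2669 ((566.42333984375, -192.291259765625), 23.532119750976562) [ 572.638 -186.562  185.373]
wrist deck n 56773 slope deg [-0.327  0.331] z centre 140.9006723881683
wrist   table slope [0.025 0.043] -0.5225688948389002
```

Deck rises with the gripper, hanging 5.9 N with ~1 N sideways. Continue to 4.5 cm total.

Call:
arm_command --slide '[[-0.1, 0, 0], [-0.3, 0, 0], [-0.5, 0, 0], [-0.7, 0, 0], [-0.9, 0, 0], [-1.1, 0, 0], [-1.3, 0, 0], [-1.5, 0, 0], [-1.7, 0, 0], [-1.9, 0, 0], [-2.1, 0, 0], [-2.3, 0, 0], [-2.5, 0, 0], [-2.5, 0, 0]]' --turn '[[0, 0, 0], [0, 0, 0], [0, 0, 0], [0, 0, 0], [0, 0, 0], [0, 0, 0], [0, 0, 0], [0, 0, 0], [0, 0, 0], [0, 0, 0], [0, 0, 0], [0, 0, 0], [0, 0, 0], [0, 0, 0]]' --grip '[200, 200, 200, 200, 200, 200, 200, 200, 200, 200, 200, 200, 200, 200]'

```text
time_s: 19.32
ee_pos: [565.6, -192.6, 185.4]
ee_rot: [123.6, 90.0, -13.5]
force: [-0.5, 0.3, -6.3]
gripper_width: 33.7
```

Call:
arm_command --slide '[[-0.1, 0, 0], [-0.3, 0, 0], [-0.5, 0, 0], [-0.7, 0, 0], [-0.9, 0, 0], [-1, 0, 0], [-1, 0, 0], [-1, 0, 0], [-1, 0, 0]]' --turn '[[0, 0, 0], [0, 0, 0], [0, 0, 0], [0, 0, 0], [0, 0, 0], [0, 0, 0], [0, 0, 0], [0, 0, 0], [0, 0, 0]]' --grip '[200, 200, 200, 200, 200, 200, 200, 200, 200]'

```text
time_s: 20.07
ee_pos: [565.3, -192.5, 194.8]
ee_rot: [-85.0, 90.0, 137.9]
force: [-0.1, -1.0, -6.1]
gripper_width: 33.3
```

Run:
```python
from look import *
st()
deck('wrist','w12.png',45);deck('scene','c12.png',45);deck('side','s12.png',45);st()
```

```text
t 20.07 tcp [ 565.269 -192.514  194.804] axes x,y,z cols
 [[-0.     0.681 -0.733]
 [ 0.    -0.733 -0.681]
 [-1.    -0.     0.   ]] 
F [-0.105 -1.043 -6.135] tau [-0.098  0.072  0.032] w 33.26771059672742 q [-19.914  21.317  89.108   0.007  69.59   27.18 ] jaw -47.09700362903837
wrist knobtop 2664 ((566.5413818359375, -192.57293701171875), 23.46368980407715) [ 572.629 -186.723  220.283]
wrist deck n 56848 slope deg [-0.337  0.337] z centre 175.78303034294544
wrist   table slope [0.033 0.039] -0.5173745443487956
scene deck n 3217 slope deg [-0.36   0.296] z centre 175.88912805369557
scene   table slope [ 0.032 -0.011] -0.38700880719600705
side knobtop 104 ((564.8402709960938, -196.57260131835938), 23.32636260986328) [ 556.168 -194.906  218.825]
side deck n 3581 slope deg [-0.341  0.426] z centre 174.8763915369481
side   table slope [0.01  0.011] -1.414588623694407
t 20.22 tcp [ 565.3   -192.542  194.823] axes x,y,z cols
 [[-0.     0.681 -0.732]
 [ 0.    -0.732 -0.681]
 [-1.    -0.     0.   ]] 
F [ 0.845  0.073 -6.571] tau [-0.062  0.106 -0.04 ] w 33.40584023280509 q [-19.915  21.319  89.103   0.006  69.59   27.179] jaw -47.09631639187382
```

View pics/c12.png

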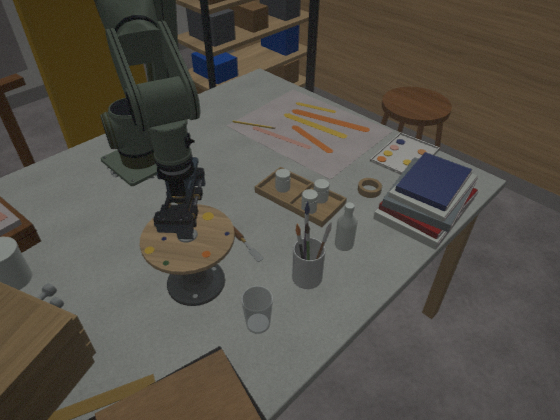

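View pics/s12.png

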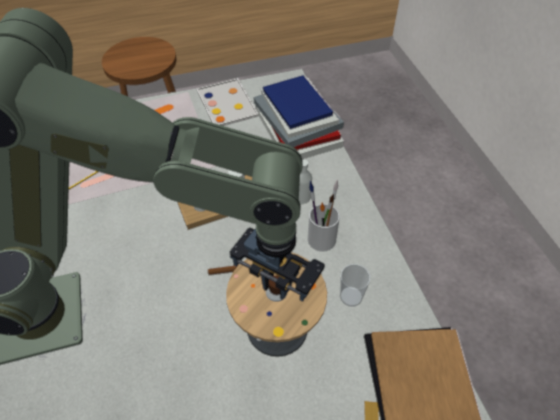

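Deck raised 44.8 mm, weight 6 N, side force ~1 N; jar in tray at (283,180), everything else in place. The deck is still 0.47° off level, so I'll take it out with a tiny tool tilt while watching the forces.

Call:
arm_command --slide '[[0, 0, 0], [0, 0, 0], [0, 0, 0], [0, 0, 0], [0, 0, 0], [0, 0, 0], [0, 0, 0]]' --turn '[[0, 0, 0.002], [0, 0, 0.004], [0, 0, 0.006], [0, 0, 0.008], [0, 0, 0.008], [0, 0, 0.008], [0, 0, 0.008]]' --grip '[200, 200, 200, 200, 200, 200, 200]'

```text
time_s: 20.8
ee_pos: [565.3, -192.5, 194.9]
ee_rot: [90.7, 89.5, -46.4]
force: [0.3, -0.3, -6.4]
gripper_width: 33.5
```

Run:
```python
from look import *
st();deck('wrist','w13.png',45);deck('scene','c13.png',45);deck('side','s13.png',45);st()
```

```text
t 20.8 tcp [ 565.343 -192.541  194.929] axes x,y,z cols
 [[ 0.005  0.681 -0.733]
 [-0.006 -0.732 -0.681]
 [-1.     0.008 -0.   ]] 
F [ 0.288 -0.259 -6.41 ] tau [-0.019  0.138  0.011] w 33.46485945013183 q [-19.799  21.108  89.418  -0.219  69.067  27.375] jaw -47.09658591462906
wrist knobtop 2675 ((566.5513916015625, -192.05416870117188), 23.4150390625) [ 572.574 -186.613  220.393]
wrist deck n 56839 slope deg [-0.031 -0.01 ] z centre 175.9210811106842
wrist   table slope [0.037 0.043] -0.5290898898235022
scene deck n 3143 slope deg [-0.045 -0.054] z centre 176.00620154113113
scene   table slope [ 0.033 -0.01 ] -0.3769832757395426
side knobtop 101 ((563.869140625, -196.39154052734375), 23.16368865966797) [ 555.76  -195.224  219.007]
side deck n 3586 slope deg [-0.026 -0.018] z centre 174.98352214932376
side   table slope [0.02  0.021] -1.3975987263207519
t 20.95 tcp [ 565.38  -192.562  194.954] axes x,y,z cols
 [[ 0.006  0.681 -0.733]
 [-0.006 -0.732 -0.681]
 [-1.     0.008 -0.   ]] 
F [ 0.405  0.386 -7.203] tau [-0.077  0.109 -0.019] w 33.38819407879383 q [-19.8    21.108  89.414  -0.217  69.066  27.374] jaw -47.09715242074737
```

View pics/w13.png

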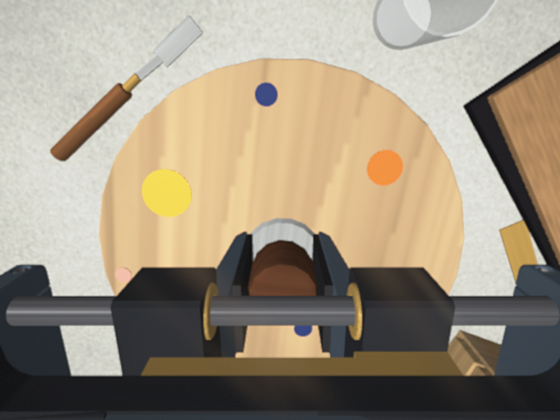

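Level within 0.1°, knob (282,270) firmly held, lifted 44.9 mm, no slip. Hand in.

Run:
```python
from plan import *
print(env.job_done()); st()
```

```text
the job is handed in; nothing more can be done
None
the job is handed in; nothing more can be done
```

The jar is in the tray, and the gripper is holding the deck up with about 4.5 cm of spindle out of the sleeve. I handed the job in at about 21 s of the 51 s allowed.

- **Jar:** it went from the deck to the middle of the tray's empty compartment. It touched down at the height I expected, with about 3.6 N of contact. Pictures afterwards showed it upright, and I saw nothing else on the table moved.
- **Deck:** I held the knob with a 35 N grip and drew the deck straight up. The wrist camera put the lift at 44.9 mm. The gripper carried about 6–7 N, with at most about 1 N sideways, and I saw no slip.
- **Level:** the deck still leaned about 0.47° after the lift. I took that out with a small tilt of the tool, and all three cameras then put it within about 0.1° of level.

**Disagreements:** the two fixed cameras put the knob 2–4 mm further along y than the wrist camera did. I used the wrist camera's position, because two wrist views taken 87° apart agreed to about 0.6 mm.

**Not checked:** my last reading was just before hand-in; a state reading afterwards was refused, so I could not check the second after it.

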